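Lock the keyhole stop plate onto the jig stud

TASK

The orange stop plate with the keyhole slot has to be fitted to the aluminium repair jig so that the circuit board on it cannot slide out. Pick the orange plate up by its black tab, set its large hole down over the mushroom stud with the tab towards the board, then slide it square along the jig towards the board until the stud is fully home in the narrow end of the slot, and let go with the plate lying flat on the jig. Leave the blue plate, which only has a round hole, where it is.

Things in the scene. Friction and masses are not known exactly. Their poses are not given: they have to be found in the camera images.
- keyhole_plate: Loose orange plate 116x76x6 mm, 0.16 kg. Origin: centre of underside; x to the tab end, z up. Black tab centred at x=+43 mm, y=0: 26 mm in x, 14 mm thick in y (grip these faces, closing along y), top at z=55. Through keyhole on the centre line: round hole 44 mm wide centred at x=+4; slot 20 mm wide from it towards -x, flared mouth, ending at x=-43 (stud home when its axis is at x=-38).
- stud (a point): Foot of the steel mushroom stud, on its axis at the level of the jig's top, 8 mm above the desk. z up; x along the jig towards its circuit board. Neck 10 mm in diameter, 14 mm high; on it a dark round head 28 mm in diameter, its top 21 mm above this point.
- jig_base: Fixed aluminium jig, 226x110x8 mm. Origin: centre of underside; x along its length, z up. The stud stands at x=-55 mm, y=0. A green circuit board is fixed over it from x=+53 to +111 mm, up to 30 mm above the jig's top. (Left of the work, fixed: a black soldering station 0.2 m high, about 0.2 m square, centred at x=0.52, y=0.10 m; keep clear of it.)
- plain_plate: Loose blue plate of the same size with the same black tab, but with a plain 44 mm round hole and no slot: the wrong plate, to be left alone. Origin and axes as for the orange plate.

How it is judged (in metres and radians):
On the way:
1. the large hole of the orange plate has been set down over the stud head (x of stud in the frame of keyhole_plate between -0.012 and 0.025 m and y of stud in the frame of keyhole_plate between -0.02 and 0.02 m and z of stud in the frame of keyhole_plate above -0.012 m), for 0.05 s.
At the end, for the whole second after the job is handed in: The orange plate lies flat on the jig (within 6 mm and 6 degrees) and at rest, the stud's neck in the narrow part of its slot within 14 mm of the fully home position, the tab end towards the board and the plate square to the jig within 17 degrees (x of stud in the frame of keyhole_plate between -0.05 and -0.024 m and y of stud in the frame of keyhole_plate between -0.012 and 0.012 m and z of stud in the frame of keyhole_plate between -0.006 and 0.006 m and angle between keyhole_plate's own z axis and vertical below 0.1 rad and angle between the x axis of keyhole_plate and the x axis of stud, either way round below 0.3 rad and x of keyhole_plate in the frame of stud above 0 m and linear speed of keyhole_plate below 0.02 m/s); the robot touches nothing.
It fails at once if the blue plate is moved by more than 30 mm (distance of plain_plate from where it was at the start of the episode above 0.03 m).
It also fails if it takes over 38 s, if anything falls off the work surface, if the arm or the gripper's body presses on something with over 40 N, if the wrist force passes 120 N, or if a joint passes its speed limit or range.

ROBOT

A 6-joint arm with a two-finger parallel gripper is mounted at the origin on a cart in front of the work surface, level with it; the furniture and walls round the work are solid. World frame = base frame: x ahead of the robot, y to its left, z up, the work surface at z = 0. Lengths are in mm, angles in rad, forces in N, time in s.
With the tool pointing down it reaches from about 350 to 975 mm from the base axis. Payload 7.1 kg.
Tool frame: the origin (TCP) lies on the front face of the gripper's body, between the roots of the fingers; the fingertips stand 80 mm ahead of it and the grasp point (between the pads) lies 61 mm ahead of it; z points along the fingers, y is the line along which they close (so a half turn about z gives the same grasp; the last joint's range is limited). The gripper opens to 88 mm and grips with 3 to 60 N. Pads are 20 mm wide; open, the fingers measure 115 mm over their backs; the gripper's body (75 mm by 178 mm) begins 61 mm behind the grasp point.
Start: joints at [-1.353, 0.423, 1.63, -0, 1.089, -0.019], TCP at [146.64, -607.538, 302.675] pointing down, gripper open.
Joint ranges: [-3, 3], [-0.9, 2.11], [0.09, 2.58], [-1.31, 4.45], [0.11, 2.69], [-2.54, 2.54]. Speed limits (rad/s): [2.39, 2.39, 3.01, 3.14, 3.14, 3.14].

INTERFACE

Orientations are given as a rotation vector (axis times angle).
In Python, from rig import r, cams gives the robot as it stands.
- The arm moves only by the tool apply_moves, never from a script. Its argument "steps" is a list that holds one entry, the list of rows, each a list of 4 numbers: the shift along the tool's x, y, z in cm, then the turn about the tool's z in rad. In form: [[[tx, ty, tz, spin], ...]]. A call has 1 to 20 rows; each row shifts and turns the commanded pose from where the row before left it, along the tool's axes as they then stand; what a row does not reach is not made up. A row lasts 1/8 s, in which the tool goes at most 62.5 mm and 10.7 degrees, less where a joint would pass 70% of its speed; a pose out of reach is approached as far as the arm can. A call is refused whole if a number of a shift passes 6.25 or a number of a turn 0.188, either way. A call with a gripper value outside its range is refused whole. "claw" is the gripper's target within -1 to 1 (fully open at 1, half-way at 0, shut at -1), set as the call begins (left out, the last holds). The fingers move at their own pace and stop on an object; "newtons" is the grip in N (left out, the last holds). Time passes only in rows, so rows that do not move let the fingers close. It gives the time, the measured TCP pose, the force, the opening and the grip force at its end, in the units of the state.
- r.state(): the state, without advancing time (a new reading comes with each control period).
- cams.snapshot(name): name is "scene" or "top" or "wrist"; returns a dict with "frame" (400x640x3 uint8, red, green, blue), "K" (3x3 intrinsics, pixels), "T" (4x4, takes a point from camera to world coordinates). Camera axes: x right, y up, looking along -z (the intrinsics and any distortion apply to the point x, -y, -z); pixel columns grow to the right and rows downward; lengths in mm; the calibration is good to about 2 mm. A picture is of the moment at which its call begins. There is no depth.
- r.job_done(): hands the job in; it is judged then, once.
The state is a dict: "time": time; "qpos": joint angles; "dq": joint speeds; "effort": joint torques, N m; "eef_pos": TCP position; "orientation": TCP orientation; "ft_force": force on the tool from outside, world axes, zero at the start; "torque": the same for the moment, N m; "width": finger opening in mm; "grasp_force": force on a finger pad.
Only numpy, scipy, OpenCV 4.12 (cv2) and the standard library are available. Lean on these libraries where they do the work, as an engineer would, in place of code of your own. Each camera call takes 0.05 s, during which the arm holds its last target. There are 200 camera calls.

## Working session

There is one attempt and no reset: what is moved stays moved. The work goes in short steps, Python scripts to look and compute and a tool call to move; the robot and the scene stay as the last step left them, time stands still between calls to the robot, and variables do not carry over. Pictures are saved under pics/ and viewed, at most 10 in all, crops included, and the job is handed in when it is done.

Besides the shell and the picture viewer there is one more tool, called after "Emit:" in YAML: its name, and indented under it one key for each argument. apply_moves: Moves the arm, as the interface text tells. Its arguments: {"type":"object","properties":{"steps":{"type":"array","items":{"type":"array","items":{"type":"array","items":{"type":"number"}}}},"claw":{"type":"number"},"newtons":{"type":"number"}},"required":["steps"]}

```bash
mkdir -p pics; ls; python3 - <<'E'
from rig import r,cams
import cv2,numpy as np,json
print(r.state())
for n in ("scene","top"):
    s=cams.snapshot(n); np.savez(f"pics/{n}0.npz",**s)
    cv2.imwrite(f"pics/{n}0.png",s["frame"][:,:,::-1]); print(n,s["K"],s["T"].round(3),[k for k in s])
E
```

```text
pics
{'time': 0.0, 'qpos': array([-1.35298771e+00,  4.23849233e-01,  1.63071065e+00,  3.88765968e-05,
        1.08858385e+00, -1.89909711e-02]), 'dq': array([ 0.00106362,  0.00048028, -0.0011026 , -0.00148459,  0.00035332,
        0.00097233]), 'effort': array([-2.10497703e-03, -5.44632375e+01, -2.73666698e+01,  6.40874240e-02,
        2.27860693e-02, -1.02345712e-04]), 'eef_pos': array([ 146.56275584, -607.11616273,  301.88824533]), 'orientation': array([-3.11806547e+00, -3.70884599e-01,  1.87897240e-04]), 'ft_force': array([ 0.44026641,  0.71891159, -0.09295365]), 'torque': array([-0.0143498 , -0.0208801 , -0.00265699]), 'grasp_force': 0.0, 'width': 87.76866445421456}
scene [[481.53595438   0.         321.17602646]
 [  0.         481.53595438 206.25897529]
 [  0.           0.           1.        ]] [[ 8.86000e-01  3.50000e-01 -3.06000e-01  2.44633e+02]
 [-4.65000e-01  6.74000e-01 -5.75000e-01 -7.05519e+02]
 [ 5.00000e-03  6.51000e-01  7.59000e-01  6.79029e+02]
 [ 0.00000e+00  0.00000e+00  0.00000e+00  1.00000e+00]] ['frame', 'K', 'T']
top [[413.78416304   0.         324.00760296]
 [  0.         413.78416304 202.55671425]
 [  0.           0.           1.        ]] [[-1.01000e-01  9.68000e-01 -2.28000e-01  3.08178e+02]
 [-9.95000e-01 -9.80000e-02  2.50000e-02 -2.31861e+02]
 [ 2.00000e-03  2.30000e-01  9.73000e-01  8.70534e+02]
 [ 0.00000e+00  0.00000e+00  0.00000e+00  1.00000e+00]] ['frame', 'K', 'T']
```

View pics/scene0.png

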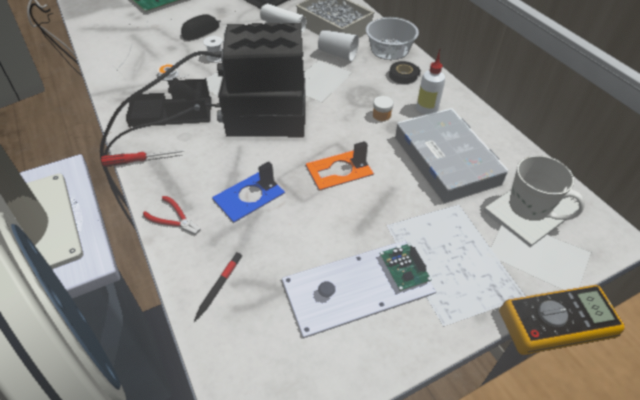

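View pics/top0.png

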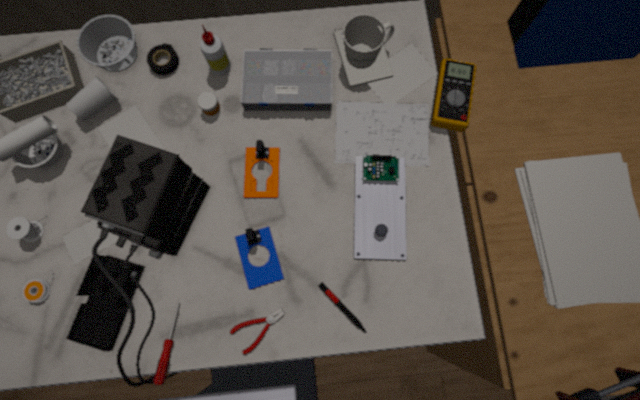

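The scene view shows the orange plate at (340,168) with its tab at (360,155), and the jig stud at (326,290). The top view shows the orange plate at (262,175), the blue one at (259,258), the stud head at (381,232) and the board at (380,168).

```bash
cat > h.py <<'E'
import cv2,numpy as np
def ray(s,px,z):
    px=np.atleast_2d(px).astype(float); K,T=s["K"],s["T"]
    d=np.c_[(px[:,0]-K[0,2])/K[0,0],-(px[:,1]-K[1,2])/K[1,1],-np.ones(len(px))]@T[:3,:3].T
    o=T[:3,3]; return o+d*((z-o[2])/d[:,2])[:,None]
def big(m,box=None):
    m=m.astype(np.uint8)
    if box: 
        k=np.zeros_like(m);x0,y0,x1,y1=box;k[y0:y1,x0:x1]=1;m=m*k
    c=cv2.findContours(m,cv2.RETR_EXTERNAL,cv2.CHAIN_APPROX_NONE)[0]
    return max(c,key=cv2.contourArea)[:,0]
def rect(s,c,z):
    p=ray(s,c,z)[:,:2].astype(np.float32); return cv2.minAreaRect(p)
def orange(f):
    h=cv2.cvtColor(f,cv2.COLOR_RGB2HSV); return (h[...,0]>5)&(h[...,0]<20)&(h[...,1]>170)&(h[...,2]>110)
def blue(f):
    h=cv2.cvtColor(f,cv2.COLOR_RGB2HSV); return (h[...,0]>105)&(h[...,0]<125)&(h[...,1]>150)&(h[...,2]>90)
E
python3 - <<'E'
from h import *
B={"top":dict(p=(230,130,300,290),stud=(368,218,394,244),jig=(345,150,415,265),tab=(250,136,275,160),g=(355,150,405,190)),
"scene":dict(p=(200,130,390,240),stud=(312,277,340,303),jig=(275,235,450,340),tab=(346,138,372,168),g=(375,240,435,295))}
for n in B:
    s=dict(np.load(f"pics/{n}0.npz")); f=s["frame"]; b=B[n]; v=f.max(2).astype(int)
    print(n,"orange",rect(s,big(orange(f),b["p"]),6),"blue",rect(s,big(blue(f),b["p"]),6))
    c=big(v<95,b["stud"]); print(" stud",c.mean(0),len(c),rect(s,c,27))
    c=big(v<70,b["tab"]); print(" tab px",c.min(0),c.max(0),rect(s,c,55))
    if n=="top":
        c=big(v>170,b["jig"]); print(" jig",rect(s,c,8),c.min(0),c.max(0))
    g=f.astype(int); c=big((g[...,1]>g[...,0]+15)&(g[...,1]>g[...,2]+5),b["g"]); print(" board",rect(s,c,20))
E
```

```text
top orange ((592.62451171875, -125.02224731445312), (71.94133758544922, 112.2550277709961), 83.91405487060547) blue ((408.0779724121094, -107.5294189453125), (112.45173645019531, 72.22735595703125), 11.534337997436523)
 stud [380.4   232.025] 40 ((432.35882568359375, -362.7200622558594), (24.270017623901367, 34.274566650390625), 60.91070556640625)
 tab px [256 140] [267 158] ((627.0543212890625, -134.8695831298828), (22.958948135375977, 40.167667388916016), 86.37220764160156)Traceback (most recent call last):
  File "<stdin>", line 10, in <module>
  File "h.py", line 11, in big
    return max(c,key=cv2.contourArea)[:,0]
           ~~~^^^^^^^^^^^^^^^^^^^^^^^
ValueError: max() iterable argument is empty
```

```bash
python3 - <<'E'
from h import *
B={"top":dict(p=(230,130,300,290),stud=(366,216,396,246),jig=(345,150,415,265),g=(355,150,405,190)),
"scene":dict(p=(200,130,390,240),stud=(310,275,342,305),jig=(275,235,450,340),g=(375,240,435,295))}
for n in B:
    s=dict(np.load(f"pics/{n}0.npz")); f=s["frame"]; b=B[n]; v=f.max(2).astype(int)
    print(n,"orange",rect(s,big(orange(f),b["p"]),6),"blue",rect(s,big(blue(f),b["p"]),6))
    x0,y0,x1,y1=b["stud"]; print(f[(y0+y1)//2,x0-8:x1+8:3].tolist())
    h=cv2.cvtColor(f,cv2.COLOR_RGB2HSV)
    c=big(v<80,b["stud"]); print(" stud",cv2.minEnclosingCircle(c),rect(s,c,27)[:2])
    for t in (110,120,130,140):
        m=(f[...,2].astype(int)-f[...,0]>4)&(v>t)
        c=big(m,b["jig"]); print(" jig",t,rect(s,c,8))
    g=f.astype(int); c=big((g[...,1]>g[...,0]+15)&(g[...,1]>g[...,2]+5),b["g"]); print(" board",rect(s,c,20))
E
```

```text
top orange ((592.62451171875, -125.02224731445312), (71.94133758544922, 112.2550277709961), 83.91405487060547) blue ((408.0779724121094, -107.5294189453125), (112.45173645019531, 72.22735595703125), 11.534337997436523)
[[144, 142, 147], [148, 144, 150], [143, 140, 145], [149, 147, 153], [147, 145, 150], [137, 134, 139], [48, 48, 52], [50, 53, 58], [53, 53, 55], [41, 42, 45], [120, 118, 123], [143, 142, 145], [140, 141, 143], [142, 138, 144], [141, 136, 145], [142, 141, 147]]
 stud ((381.0, 232.3333282470703), 7.923338413238525) ((431.4499206542969, -363.3085021972656), (22.72882843017578, 31.52922821044922))
 jig 110 ((468.6866455078125, -365.4635009765625), (4.251664638519287, 10.90190315246582), 82.52540588378906)
 jig 120 ((468.6866455078125, -365.4635009765625), (4.251664638519287, 10.90190315246582), 82.52540588378906)
 jig 130 ((468.6866455078125, -365.4635009765625), (4.251664638519287, 10.90190315246582), 82.52540588378906)
 jig 140 ((468.6866455078125, -365.4635009765625), (4.251664638519287, 10.90190315246582), 82.52540588378906)
 board ((570.6130981445312, -383.390625), (73.14714050292969, 51.93085479736328), 84.24951171875)
scene orange ((592.4552612304688, -124.79714965820312), (71.75853729248047, 110.78931427001953), 84.34593200683594) blue ((407.1685485839844, -107.19258117675781), (110.58984375, 71.94595336914062), 11.7156343460083)
[[213, 216, 225], [213, 216, 225], [211, 215, 224], [211, 214, 224], [187, 192, 205], [129, 132, 140], [94, 97, 104], [101, 105, 114], [101, 105, 114], [103, 106, 115], [103, 107, 116], [159, 163, 176], [207, 212, 221], [207, 211, 222], [206, 211, 221], [206, 211, 221]]Traceback (most recent call last):
  File "<stdin>", line 9, in <module>
  File "h.py", line 11, in big
    return max(c,key=cv2.contourArea)[:,0]
           ~~~^^^^^^^^^^^^^^^^^^^^^^^
ValueError: max() iterable argument is empty
```

Emit:
apply_moves:
  steps:
    - [[0,0,0,0.171],[0,0,0,0.171],[3.1,-3.75,0.3,0],[3.1,-3.75,0.3,0],[3.1,-3.75,0.3,0],[3.1,-3.75,0.3,0],[3.1,-3.75,0.3,0],[3.1,-3.75,0.3,0],[3.1,-3.75,0.3,0],[0,0,0,0],[0,0,0,0]]
  claw: 1

```text
time: 1.48
eef_pos: [389.8, -369.4, 281.5]
orientation: [-3.137, 0.164, 0.001]
ft_force: [0.0, 0.5, -1.5]
width: 88.2
grasp_force: 0.0
```

```bash
python3 - <<'E'
from rig import r,cams
import cv2,numpy as np
s=cams.snapshot("wrist"); np.savez("pics/w1.npz",**s); cv2.imwrite("pics/w1.png",s["frame"][:,:,::-1])
st=r.state(); print(st["time"],st["eef_pos"],st["orientation"],s["T"].round(2))
E
```

```text
1.525 [ 389.40153639 -369.81792403  281.58120391] [ 3.13719792e+00 -1.65884807e-01 -6.40196232e-04] [[-1.0000e-01  9.6000e-01  2.5000e-01  4.5947e+02]
 [-9.9000e-01 -1.0000e-01 -3.0000e-02 -3.7676e+02]
 [ 0.0000e+00 -2.5000e-01  9.7000e-01  3.6400e+02]
 [ 0.0000e+00  0.0000e+00  0.0000e+00  1.0000e+00]]
```

View pics/w1.png

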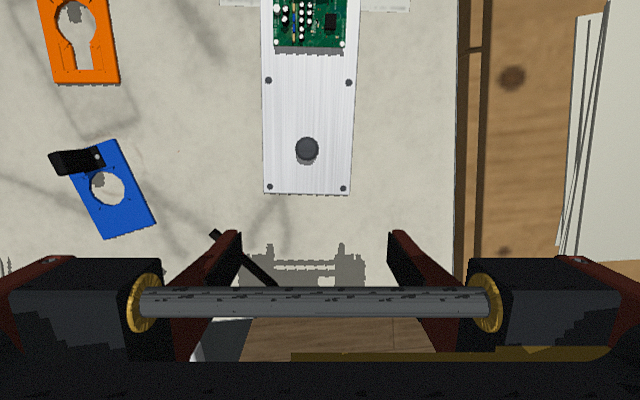

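The wrist view shows the stud head at (307,149), with the jig's edges, its near corners at (264,193) and (351,194), and the board's front edge at row 50.

```bash
python3 - <<'E'
from h import *
s=dict(np.load("pics/w1.npz")); f=s["frame"]; v=f.max(2).astype(int)
h=cv2.cvtColor(f,cv2.COLOR_RGB2HSV)
# head: dark blob, circle centre (top face of head at z=29)
c=big(v<100,(285,128,330,172)); print("stud",cv2.minEnclosingCircle(c),rect(s,c,29))
m=np.zeros(v.shape,bool)
m[55:195,245:375]=(v>195)[55:195,245:375]
# edges row by row
L=[];R=[]
for y in range(60,186,3):
    x=np.flatnonzero(m[y]); L.append((x.min(),y));R.append((x.max(),y))
for e in (L,R):
    p=ray(s,e,8)[:,:2]; k=np.polyfit(p[:,0],p[:,1],1); print("edge yaw",np.degrees(np.arctan(k[0])),"y at x=435",np.polyval(k,435),"res",np.std(p[:,1]-np.polyval(k,p[:,0])))
for b in ((262,74,276,87),(342,74,356,89),(263,181,277,193),(336,181,350,193)):
    c=big(v<130,b); print(ray(s,c.mean(0),9).round(1))
E
```

```text
stud ((305.5788879394531, 148.82957458496094), 12.590189933776855) ((438.09906005859375, -365.6919860839844), (26.3554744720459, 26.867687225341797), 70.02491760253906)
edge yaw -6.381918385936731 y at x=435 -306.74347606586366 res 8.479655887907777
edge yaw 4.684960384691943 y at x=435 -443.2761121804596 res 5.507345413937577
[[ 518.3 -329.6    9. ]]
[[ 506.4 -421.1    9. ]]
[[ 395.8 -313.8    9. ]]
[[ 384. -405.    9.]]
```

Emit:
apply_moves:
  steps:
    - [[1.6,-4.4,0,0],[1.6,-4.4,0,0],[1.6,-4.4,0,0],[1.6,-4.4,0,0],[1.6,-4.4,0,0],[1.6,-4.4,0,0],[0,0,0,0],[0,0,0,0]]

```text
time: 2.52
eef_pos: [512.7, -118.0, 281.6]
orientation: [3.137, -0.166, -0.001]
ft_force: [0.1, -0.4, -1.0]
width: 88.1
grasp_force: 0.0
```

```bash
python3 - <<'E'
from rig import r,cams
from h import *
s=cams.snapshot("wrist"); np.savez("pics/w2.npz",**s); f=s["frame"]; cv2.imwrite("pics/w2.png",f[:,:,::-1])
st=r.state(); print(st["time"],st["eef_pos"],st["orientation"])
print(rect(s,big(orange(f)),6))
E
```

```text
2.575 [ 512.60720535 -118.25546704  281.60539823] [ 3.13687443e+00 -1.67664002e-01 -6.85829566e-04]
((595.7291259765625, -125.14834594726562), (74.78490447998047, 114.16946411132812), 84.08174133300781)
```

View pics/w2.png

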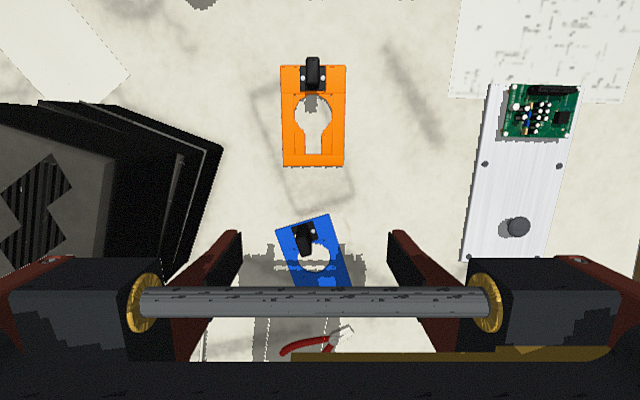

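The plate is at (595,-125) with yaw -6°, and its tab at about (638,-129.5). The measured size of 114x75 fits, and the gripper is aligned. Next I move over the tab and descend.

Emit:
apply_moves:
  steps:
    - [[4.2,-0.07,0,0],[4.2,-0.07,0,0],[4.2,-0.07,0,0],[0,0,4,0],[0,0,4,0],[0,0,4,0],[0,0,4,0],[0,0,2.4,0],[0,0,0,0],[0,0,0,0]]
  claw: 0

```text
time: 3.82
eef_pos: [639.0, -129.2, 98.6]
orientation: [3.137, -0.167, 0.002]
ft_force: [0.7, 0.3, -0.7]
width: 43.8
grasp_force: 0.0
```

Emit:
apply_moves:
  steps:
    - [[0,0,0,0],[0,0,0,0],[0,0,0,0],[0,0,0,0],[0,0,0,0],[0,0,0,0]]
  claw: -1
  newtons: 35

```text
time: 4.58
eef_pos: [639.0, -128.0, 98.3]
orientation: [3.137, -0.165, 0.001]
ft_force: [-0.2, -0.3, 5.0]
width: 14.3
grasp_force: 35.0
```

Emit:
apply_moves:
  steps:
    - [[0,0,-2.5,0],[0,0,-4,0],[0,0,-3.5,0.024],[-1.62,3.27,0,0],[-1.62,3.27,0,0],[-1.62,3.27,0,0],[-1.62,3.27,0,0],[-1.62,3.27,0,0],[-1.62,3.27,0,0],[-1.62,3.27,0,0],[-1.62,3.27,0,0],[0,0,3,0],[0,0,0,0],[0,0,0,0]]

```text
time: 6.32
eef_pos: [476.8, -370.4, 167.9]
orientation: [-3.135, 0.202, 0.0]
ft_force: [0.7, 0.2, -1.5]
width: 13.8
grasp_force: 35.0
```

```bash
python3 - <<'E'
from rig import r,cams
from h import *
st=r.state(); print(st["time"],st["eef_pos"],st["orientation"],st["width"],st["ft_force"])
ims=[]
for n in ("scene","top"):
    s=cams.snapshot(n); np.savez(f"pics/{n}3.npz",**s); f=s["frame"]
    b=(270,220,440,350) if n=="scene" else (330,150,450,290)
    print(n,rect(s,big(orange(f),b),st["eef_pos"][2]-98.5+6)) 
    x0,y0,x1,y1=(240,190,440,340) if n=="scene" else (290,140,490,290)
    ims.append(cv2.resize(f[y0:y1,x0:x1],(400,300)))
cv2.imwrite("pics/c3.png",np.hstack(ims)[:,:,::-1])
E
```

```text
6.325 [ 476.75765787 -370.36352922  167.87910547] [-3.13478492e+00  2.02016267e-01  4.33127700e-04] 13.76502495601933 [ 0.67430888  0.19491569 -1.52455763]
scene ((467.9618835449219, -394.2210388183594), (22.4755859375, 30.672155380249023), 83.19146728515625)Traceback (most recent call last):
  File "<stdin>", line 8, in <module>
  File "h.py", line 11, in big
    return max(c,key=cv2.contourArea)[:,0]
           ~~~^^^^^^^^^^^^^^^^^^^^^^^
ValueError: max() iterable argument is empty
```

```bash
python3 - <<'E'
from rig import cams
from h import *
a=np.load("pics/scene3.npz")["frame"][170:340,230:450]
s=cams.snapshot("wrist"); np.savez("pics/w3.npz",**s)
cv2.imwrite("pics/c3.png",np.hstack([cv2.resize(a,(388,300)),cv2.resize(s["frame"],(412,300))])[:,:,::-1])
E
```

```text
(no output)
```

View pics/c3.png

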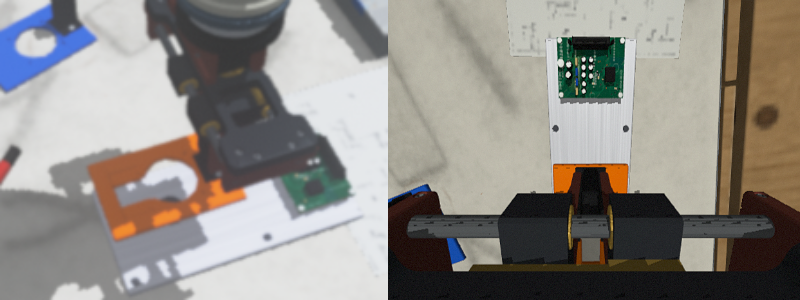

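The plate hangs level and square over the jig. In the scene crop its hole is at about (326,272) in full-frame pixels, and the wrist view shows the plate's front edge. I check the hole and front edge numerically.

```bash
python3 - <<'E'
from h import *
def O(f):
    h=cv2.cvtColor(f,cv2.COLOR_RGB2HSV); return ((h[...,0]<=20)&(h[...,1]>150)&(h[...,2]>60)).astype(np.uint8)
s=dict(np.load("pics/w3.npz")); m=O(s["frame"]); ys,xs=np.nonzero(m[190:260,240:400]) 
c=big(m,(240,200,430,256)); print(c.min(0),c.max(0))
y=c[:,1].min()
for yy in (y+3,y+12,y+22):
    x=np.flatnonzero(m[yy,240:420])+240; print(yy,x.min(),x.max(),ray(s,[[x.min(),yy],[x.max(),yy]],75.4).round(1).tolist())
s=dict(np.load("pics/scene3.npz")); f=s["frame"]; m=O(f)
k=np.zeros_like(m); k[220:310,270:380]=m[220:310,270:380]
p=ray(s,big(k),75.4)[:,:2].astype(np.float32); print(cv2.minAreaRect(p))
E
```

```text
[256 219] [372 255]
222 256 372 [[494.1, -335.2, 75.4], [484.6, -409.0, 75.4]]
231 257 372 [[488.0, -334.7, 75.4], [478.5, -408.5, 75.4]]
241 257 371 [[481.2, -333.5, 75.4], [471.6, -407.3, 75.4]]
((430.544189453125, -365.2207336425781), (73.11292266845703, 112.74971771240234), 83.66593170166016)
```

Emit:
apply_moves:
  steps:
    - [[0,0,1.5,0],[0,0,1.5,0],[0,0,1.0,0],[0,0,1.0,0],[0,0,0.6,0],[0,0,0.4,0],[0,0,0,0],[0,0,0,0],[0,0,0,0]]

```text
time: 7.6
eef_pos: [476.6, -370.8, 108.0]
orientation: [3.135, -0.203, 0.001]
ft_force: [-0.1, 0.1, -2.1]
width: 13.7
grasp_force: 35.0
```

Emit:
apply_moves:
  steps:
    - [[0.5,0,0,0],[0.5,0,0,0],[0.5,0,0,0],[0.5,0,0,0],[0.5,0,0,0],[0.5,0,0,0],[0.5,0,0,0],[0.5,0,0,0],[0,0,0,0],[0,0,0,0]]

```text
time: 8.85
eef_pos: [516.0, -375.8, 107.6]
orientation: [-3.135, 0.203, 0.0]
ft_force: [0.0, -0.0, -1.6]
width: 14.0
grasp_force: 35.0
```

Emit:
apply_moves:
  steps:
    - [[0,0,0.08,0],[0,0,0.08,0],[0,0,0,0],[0,0,0,0]]

```text
time: 9.35
eef_pos: [516.1, -375.8, 106.3]
orientation: [3.135, -0.203, -0.0]
ft_force: [-1.2, -0.3, 2.1]
width: 13.8
grasp_force: 35.0
```

Slight contact force, so the plate is down. I release it, rise, and back off to look.

Emit:
apply_moves:
  steps:
    - [[0,0,0,0],[0,0,0,0],[0,0,0,0],[0,0,0,0],[0,0,0,0],[0,0,-2,0],[0,0,-4,0],[0,0,-5,0],[0,0,-5,0],[-5,0,-1,0],[-5,0,0,0],[-4,0,0,0],[0,0,0,0],[0,0,0,0]]
  claw: 0

```text
time: 11.1
eef_pos: [378.1, -358.4, 277.3]
orientation: [3.133, -0.203, 0.003]
ft_force: [-0.0, -0.0, 0.1]
width: 44.0
grasp_force: 0.0
```

```bash
python3 - <<'E'
from rig import r,cams
from h import *
st=r.state(); print(st["time"],st["eef_pos"],st["width"])
s=cams.snapshot("wrist"); np.savez("pics/w4.npz",**s); f=s["frame"]; cv2.imwrite("pics/w4.png",f[:,:,::-1])
print(rect(s,big(orange(f)),14))
E
```

```text
11.1 [ 378.08674406 -358.3808063   277.34340571] 43.984349224266346
((472.188720703125, -370.2235412597656), (74.65326690673828, 113.92185974121094), 82.78297424316406)
```

View pics/w4.png

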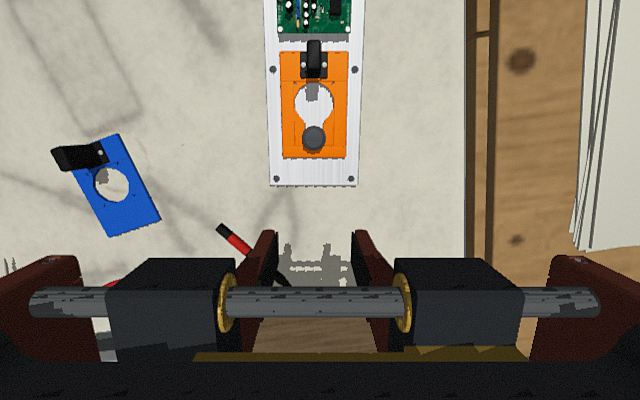

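The picture shows the plate lying square on the jig, with the stud head at (314,138) over the narrow end of the slot. The stud is about 35 mm from the plate's centre, against 38 mm fully home and a tolerance of 24 to 50 mm. The gripper is clear.

```bash
python3 -c "
from rig import r
print(r.job_done())"
```

```text
the job is handed in; nothing more can be done
None
```

I fitted the orange plate over the stud, slid it to about 3 mm short of fully home (within tolerance), released it square on the jig and handed the job in at about 11 s; the hand-in returned no verdict, and the blue plate was not touched.

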